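Stir the deburring media and put the paddle back

TASK

Take the orange paddle out of the leaning blue pocket under the light bar, put its blade down among the ceramic beads in the blue finishing bowl and stir clockwise (seen from above) in wide circles, round and round (two full turns are enough), until every bead is shifted from where it lay. Then put the paddle back in its pocket, blade down to the bottom and leaning as you found it, and let go. Spill no bead, and do not knock the glue bottle, mug, tape roll, screwdriver or cardboard tray about.

Things in the scene. Friction and masses are not known exactly. Their poses are not given: they have to be found in the camera images.
- bowl: fixed blue open bowl on a grey foot. Origin: centre of the underside, on the table; z up; its yaw does not matter. Outer diameter 166, inner diameter 150 at the flat floor, 156 at the rim; inner floor 55 above the origin, rim 115 above it. Holds seven loose 30 mm slippery glazed ceramic beads, at first in a loose ring round its free middle.
- stand: fixed paddle holder. Origin: centre of foot, on the table; z up. Foot x -45 to 105, y +-125, 12 high. Its blue pocket leans 0.62 rad from vertical, its mouth on the -x side. Light bar along y over it: x +-20, y +-125, z 254 to 280, on posts 14 square at x 0, y +-117. A tool coming straight down hits the bar: come in along the pocket's axis.
- pocket_floor (a point): middle of the pocket's inner floor, where the blade's end stands: 60, 0, 35 in the stand's frame. Pocket axis from there: (-sin 0.62, 0, cos 0.62) in the stand's frame. Inside 60 wide (y); the other way from 7 below the axis to 30 above it; the lower wall is 95 long, the other three 55.
- paddle: loose orange stirring paddle, 180 long, 120 g. Origin: middle of the blade's end; z up to the handle's end. Blade 30 wide (y), 14 thick (x) for the first 70, then a straight handle 20 wide (y), 14 thick (x). It lies on the pocket's lower wall, its axis along the pocket's axis, y along the stand's y, up to 5 off sideways; from 95 up it is free of the wall.
- paddle_grip (a point): point on the paddle's axis, 140 above the blade's end, 40 below the handle's end, good to grip across the 20 mm width
- bead0_center (a point): centre of a terracotta-red ceramic ball, 30 diameter, 36 g, lying in the bowl
- bead1_center (a point): centre of a white ceramic ball, 30 diameter, 36 g, lying in the bowl
- bead2_center (a point): centre of a terracotta-red ceramic ball, 30 diameter, 36 g, lying in the bowl
- bead3_center (a point): centre of a white ceramic ball, 30 diameter, 36 g, lying in the bowl
- bead4_center (a point): centre of a terracotta-red ceramic ball, 30 diameter, 36 g, lying in the bowl
- bead5_center (a point): centre of a white ceramic ball, 30 diameter, 36 g, lying in the bowl
- bead6_center (a point): centre of a terracotta-red ceramic ball, 30 diameter, 36 g, lying in the bowl
- glue_bottle: loose white bottle with a red cap, diameter 42, 140 high, stands between bowl and holder; origin: centre of its underside
- mug: loose white mug, diameter 80, 95 high, handle at +y; origin: centre of its underside
- tape: loose yellow roll of tape lying flat, diameter 90, 38 high; origin: centre of its underside
- screwdriver: loose red-handled screwdriver, 190 long, lying; origin below its middle, x along its length to the tip
- cable_tray: loose open cardboard tray, 190 x 130 x 50 high; origin: centre of its underside
Not all that is in view belongs to the job. Leave any black or pink look-alike of the part that bears bead0_center alone.

How it is judged:
On the way, in this order (a step that is already met when the one before it is completed fails the run):
1. the paddle is held, lifted out of its holder (distance between paddle and pocket_floor above 0.12 m and contact force between paddle and the fingers above 0.5 N), for 0.05 s.
2. the held blade is down among the beads on the bowl's -x side (x of paddle in the frame of bowl between -0.08 and -0.018 m and y of paddle in the frame of bowl between -0.02 and 0.02 m and z of paddle in the frame of bowl below 0.078 m and contact force between paddle and the fingers above 0.5 N), for 0.05 s.
3. stirring clockwise, the blade passes the bowl's +y side (y of paddle in the frame of bowl between 0.018 and 0.08 m and x of paddle in the frame of bowl between -0.02 and 0.02 m and z of paddle in the frame of bowl below 0.078 m and contact force between paddle and the fingers above 0.5 N), for 0.05 s.
4. then its +x side (x of paddle in the frame of bowl between 0.018 and 0.08 m and y of paddle in the frame of bowl between -0.02 and 0.02 m and z of paddle in the frame of bowl below 0.078 m and contact force between paddle and the fingers above 0.5 N), for 0.05 s.
5. then its -y side (y of paddle in the frame of bowl between -0.08 and -0.018 m and x of paddle in the frame of bowl between -0.02 and 0.02 m and z of paddle in the frame of bowl below 0.078 m and contact force between paddle and the fingers above 0.5 N), for 0.05 s.
6. then its -x side again, a full turn (all of step 2), for 0.05 s.
7. stirring on, past that side, until every bead is at least 10 mm from where it lay at the start (not (x of paddle in the frame of bowl between -0.08 and -0.018 m and y of paddle in the frame of bowl between -0.02 and 0.02 m and z of paddle in the frame of bowl below 0.078 m and contact force between paddle and the fingers above 0.5 N) and distance of each of bead0_center, bead1_center, bead2_center, bead3_center, bead4_center, bead5_center, bead6_center from where it was at the start of the episode above 0.01 m), for 0.05 s.
At the end, for the whole second after the job is handed in: the paddle stands released and at rest in its pocket, handle up, its blade's end within 35 mm of the middle of the pocket's floor, leaning 0.3 to 0.85 rad from vertical, and all seven beads lie in the bowl (horizontal distance between each of bead0_center, bead1_center, bead2_center, bead3_center, bead4_center, bead5_center, bead6_center and bowl below 0.078 m and height (world z) of bead0_center between 0.05 and 0.11 m and height (world z) of bead1_center between 0.05 and 0.11 m and height (world z) of bead2_center between 0.05 and 0.11 m and height (world z) of bead3_center between 0.05 and 0.11 m and height (world z) of bead4_center between 0.05 and 0.11 m and height (world z) of bead5_center between 0.05 and 0.11 m and height (world z) of bead6_center between 0.05 and 0.11 m and distance between paddle and pocket_floor below 0.035 m and angle between the z axis of paddle and the z axis of stand, either way round between 0.3 and 0.85 rad and height (world z) of paddle_grip above 0.12 m and linear speed of paddle below 0.03 m/s); the robot touches nothing.
It fails at once if a bystander (bottle, mug, tape, screwdriver, tray) is moved by more than 30 mm or tipped over (distance of any of glue_bottle, mug, tape, screwdriver, cable_tray from where it was at the start of the episode above 0.03 m or angle between any of glue_bottle, mug's own z axis and vertical above 0.5 rad).
It fails at once if a bead is spilled out of the bowl (horizontal distance between any of bead0_center, bead1_center, bead2_center, bead3_center, bead4_center, bead5_center, bead6_center and bowl above 0.085 m).
It also fails if it takes over 72 s, if anything falls off the work surface, if the arm or the gripper's body presses on something with over 40 N, if the wrist force passes 120 N, or if a joint passes its speed limit or range.

ROBOT

A 6-joint arm with a two-finger parallel gripper is mounted at the origin on the work surface. World frame = base frame: x ahead of the robot, y to its left, z up, the work surface at z = 0. Lengths are in m, angles in rad, forces in N, time in s.
With the tool pointing down it reaches from about 0.425 to 1.125 m from the base axis. Payload 14.9 kg.
Tool frame: the origin (TCP) lies at the very end of the fingers, on their centre line; the grasp point (between the pads) lies manip.pinch_z behind it (manip.pinch_z is the distance from the TCP to the grasp point, in m); z points along the fingers, y is the line along which they close (so a half turn about z gives the same grasp; the last joint's range is limited). The gripper opens to 91 mm and grips with 3 to 60 N. Pads are 32 mm wide; open, the fingers measure 118 mm over their backs; the gripper's body (76 mm by 178 mm) begins 60 mm behind the grasp point.
Start: joints at [-1.194, 0.379, 1.734, -0, 1.028, -0.033], TCP at [0.279, -0.642, 0.214] pointing down, gripper open.
Joint ranges: [-2.77, 2.77], [-0.74, 2.19], [0, 2.66], [-1.06, 4.2], [0.31, 2.87], [-3.08, 3.08]. Speed limits (rad/s): [1.89, 1.89, 2.39, 3.14, 3.14, 3.14].

INTERFACE

Orientations are given as a 3x3 rotation matrix whose columns are the frame's x, y, z axes.
In Python, from plant import status, eyes, workorder, manip gives the robot as it stands.
- The arm moves only by the tool drive_tool, never from a script. Its argument "moves" is a list of rows, each a list of 5 numbers: the shift along the tool's x, y, z normalised to -1 to 1, where 1 is 3 cm, then the turn about the tool's z normalised to -1 to 1, where 1 is 0.12 rad, then the finger opening in mm, from 0 to 91.2. In form: [[dx, dy, dz, yaw, grip], ...]. A call has exactly 10 rows; each row shifts and turns the commanded pose from where the row before left it, along the tool's axes as they then stand; what a row does not reach is not made up. A row lasts 1/12 s, in which the tool goes at most 41.7 mm and 7.16 degrees, less where a joint would pass 70% of its speed; a pose out of reach is approached as far as the arm can. A call with a number of a shift or a turn outside -1 to 1 is refused whole. A call with a gripper value outside its range is refused whole. The fingers move at their own pace and stop on an object; "grip_force" is the grip in N (left out, the last holds). Time passes only in rows, so rows that do not move let the fingers close, or fill a call up. It gives the time, the measured TCP pose, the force, the opening and the grip force at its end, in the units of the state.
- status.state(): the state, without advancing time (a new reading comes with each control period).
- eyes.grab_frame(name): name is "scene" or "side" or "wrist"; returns a dict with "color" (480x640x3 uint8, blue, green, red), "fx", "fy", "cx", "cy" (pixels), "world_to_cam" (4x4, takes a point from world to camera coordinates). Camera axes: x right, y up, looking along -z (the intrinsics and any distortion apply to the point x, -y, -z); pixel columns grow to the right and rows downward; lengths in m; the calibration is good to about 2 mm. A picture is of the moment at which its call begins. There is no depth.
- workorder.finish_job(): hands the job in; it is judged then, once.
Trained networks look in a picture, given as the dict that the camera call returned (one of the last four; its "shot" number tells which), for a name from the list of things; names that differ only in an ending like _2 or _b are one class to them, and where a whole thing is asked for, a point or a joint stands for the part that bears it (a point fixed in the world has none). Each returns a list of dicts, best first, with "conf" (0 to 1); they miss things now and then, are a little off and sometimes report something else, mostly with a low value. They report only what shows in the picture. A call takes as long as a camera call. They do not tell look-alikes from the thing itself.
- eyes.recognise(query, picture): "point" ([column, row] in pixels, amid what is visible of it).
- eyes.landmark_of(query, picture): "point" ([column, row] in pixels: a listed point, or the origin of a listed thing).
The state is a dict: "t": time; "qpos": joint angles; "joint_vel": joint speeds; "joint_efforts": joint torques, N m; "ee_pos": TCP position; "ee_rot": TCP orientation; "force": force on the tool from outside, world axes, zero at the start; "wrist_torque": the same for the moment, N m; "opening": opening from 0.0 (shut) to 1.0 (fully open); "finger_force": force on a finger pad.
Only numpy, scipy, OpenCV 4.12 (cv2) and the standard library are available. Lean on these libraries where they do the work, as an engineer would, in place of code of your own. Each camera call takes 0.05 s, during which the arm holds its last target. There are 200 camera calls.

## Working session

There is one attempt and no reset: what is moved stays moved. The work goes in short steps, Python scripts to look and compute and a tool call to move; the robot and the scene stay as the last step left them, time stands still between calls to the robot, and variables do not carry over. Pictures are saved under pics/ and viewed, at most 10 in all, crops included, and the job is handed in when it is done.

Besides the shell and the picture viewer there is one more tool, called after "Emit:" as name(argument=value, ...) on one line, values as JSON. drive_tool: Moves the arm, as the interface text tells. Scaled input: -1 to 1 covers 3 cm each way for a shift and 0.12 rad each way for a turn. Its arguments: {"type":"object","properties":{"moves":{"type":"array","items":{"type":"array","items":{"type":"number"}}},"grip_force":{"type":"number"}},"required":["moves"]}

```bash
ls; mkdir -p pics; cat > h.py <<'E'
import numpy as np, cv2, json
from plant import status, eyes, workorder, manip
def grab(n,save=None):
    p=eyes.grab_frame(n)
    if save: cv2.imwrite('pics/'+save,p['color'])
    return p
def proj(p,X):
    X=np.atleast_2d(X); c=(p['world_to_cam']@np.c_[X,np.ones(len(X))].T).T
    return np.c_[p['fx']*c[:,0]/-c[:,2]+p['cx'], p['fy']*-c[:,1]/-c[:,2]+p['cy']]
def ray(p,uv):
    W=np.linalg.inv(p['world_to_cam']); d=np.array([(uv[0]-p['cx'])/p['fx'],-(uv[1]-p['cy'])/p['fy'],-1])
    return W[:3,3], W[:3,:3]@d
def onz(p,uv,z):
    o,d=ray(p,uv); return o+d*(z-o[2])/d[2]
def tri(obs):
    A=np.zeros((3,3));b=np.zeros(3)
    for p,uv in obs:
        o,d=ray(p,uv); d=d/np.linalg.norm(d); M=np.eye(3)-np.outer(d,d); A+=M;b+=M@o
    return np.linalg.solve(A,b)
E
python3 - <<'E'
from h import *
np.set_printoptions(precision=4,suppress=True)
s=status.state(); print(s); print([ (k,getattr(manip,k)) for k in dir(manip) if k[0]!='_'])
P={n:grab(n,n+'0.png') for n in ('scene','side')}
print({k:v for k,v in P['scene'].items() if k!='color'})
for q in ['bowl','stand','pocket_floor','paddle','paddle_grip','glue_bottle','mug','tape','screwdriver','cable_tray','bead0_center','bead1_center']:
    r={n:eyes.landmark_of(q,P[n]) for n in P}
    print(q,{n:[(np.round(x['point']).tolist(),round(x['conf'],2)) for x in r[n][:8]] for n in P})
    if all(r.values()) and 'bead' not in q: print('   ',tri([(P[n],r[n][0]['point']) for n in P]), [onz(P[n],r[n][0]['point'],0) for n in P])
cv2.imwrite('pics/both0.png',np.hstack([cv2.resize(P[n]['color'],(400,300)) for n in P]))
E
```

```text
pics
{'t': 0.0, 'qpos': array([-1.1943,  0.3794,  1.7348,  0.    ,  1.0285, -0.0333]), 'joint_vel': array([-0.0003,  0.0005, -0.0002, -0.0011, -0.0002, -0.0003]), 'joint_efforts': array([  0.    , -76.3727, -43.4376,   0.0651,   0.0424,  -0.0001]), 'ee_pos': array([ 0.2788, -0.6417,  0.2133]), 'ee_rot': array([[ 0.9172,  0.3984, -0.0004],
       [ 0.3984, -0.9172,  0.001 ],
       [ 0.    , -0.0011, -1.    ]]), 'force': array([ 0.1993, -0.315 , -0.1724]), 'wrist_torque': array([ 0.0086, -0.0186,  0.0051]), 'finger_force': 0.0, 'opening': 1.0033394667656106}
[('MotionError', <class 'plant.MotionError'>), ('pinch_z', 0.0188)]
{'fx': 541.4745746674137, 'fy': 541.4745746674137, 'cx': 325.62900490288445, 'cy': 240.51386645228837, 'world_to_cam': array([[-0.3584,  0.9335,  0.0129,  0.1586],
       [-0.6857, -0.2726,  0.6749,  0.3176],
       [ 0.6335,  0.2331,  0.7378, -1.7505],
       [ 0.    ,  0.    ,  0.    ,  1.    ]]), 'shot': 1}
bowl {'scene': [([238.0, 238.0], 0.62)], 'side': [([289.0, 208.0], 0.69), ([336.0, 357.0], 0.58), ([411.0, 274.0], 0.22)]}
    [ 0.5721 -0.0931  0.1939] [ar
[... 1163 characters left out ...]
0, 292.0], 0.54)], 'side': [([255.0, 293.0], 0.68), ([292.0, 233.0], 0.54)]}
    [ 0.4181  0.0066 -0.0007] [array([0.4207, 0.0062, 0.    ]), array([0.4169, 0.0074, 0.    ])]
screwdriver {'scene': [([146.0, 232.0], 0.9)], 'side': [([427.0, 463.0], 0.78)]}
    [ 0.6111 -0.4551  0.0017] [array([ 0.6119, -0.458 ,  0.    ]), array([ 0.6099, -0.4524,  0.    ])]
cable_tray {'scene': [], 'side': [([344.0, 347.0], 0.69)]}
bead0_center {'scene': [([211.0, 282.0], 0.62), ([250.0, 226.0], 0.5), ([290.0, 253.0], 0.42), ([280.0, 196.0], 0.41)], 'side': [([412.0, 325.0], 0.7), ([334.0, 315.0], 0.53)]}
bead1_center {'scene': [([249.0, 219.0], 0.63)], 'side': [([325.0, 345.0], 0.66), ([316.0, 324.0], 0.63)]}
```

View pics/scene0.png

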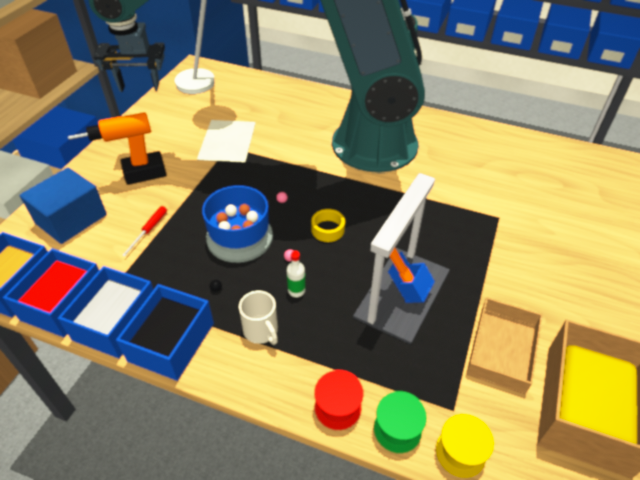

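View pics/side0.png

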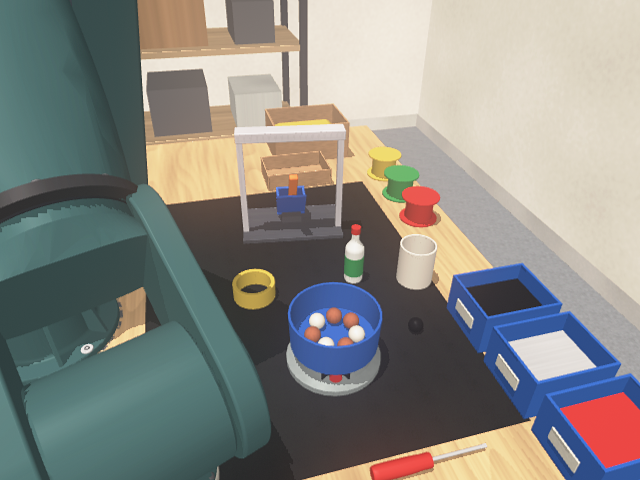

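```bash
python3 - <<'E'
import cv2,numpy as np
a=cv2.imread('pics/scene0.png')[170:345,350:470]; b=cv2.imread('pics/side0.png')[115:250,225:355]
a=cv2.resize(a,None,fx=3.4,fy=3.4,interpolation=cv2.INTER_CUBIC); b=cv2.resize(b,None,fx=3,fy=3,interpolation=cv2.INTER_CUBIC)
o=np.zeros((600,800,3),np.uint8); o[:a.shape[0],:a.shape[1]]=a; o[:b.shape[0],410:410+b.shape[1]]=b; cv2.imwrite('pics/crop1.png',o)
E
```

```text
(no output)
```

View pics/crop1.png

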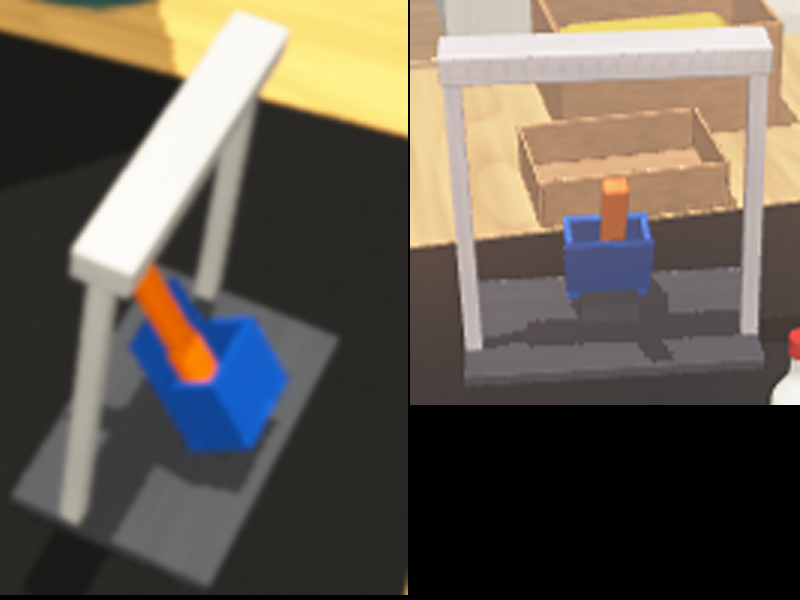

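```bash
cat >> h.py <<'E'
def rot(y): c,s=np.cos(y),np.sin(y); return np.array([[c,-s,0],[s,c,0],[0,0,1]])
def st2w(v,S): return np.atleast_2d(v)/1000@rot(S[2]).T+np.array([S[0],S[1],0])
ax=np.array([-np.sin(.62),0,np.cos(.62)]); pf=np.array([60,0,35.])
E
python3 - <<'E'
from h import *
from scipy.optimize import least_squares
np.set_printoptions(precision=4,suppress=True)
P={n:grab(n) for n in ('scene','side')}
sc=[((72,250),(-20,-125,280)),((238,12),(-20,125,280)),((288,32),(20,125,280)),((72,275),(-20,-125,254)),((122,293),(20,-125,254)),((12,495),(-45,-125,12)),((210,587),(105,-125,6)),((338,340),(105,125,12))]
sd=[((440,83),(-20,125,254)),((768,72),(-20,-125,254)),((440,36),(20,125,280)),((770,29),(20,-125,280)),((467,383),(-45,125,0)),((762,368),(-45,-125,0))]
def f(S,full=0):
    r=[]
    for n,L,g in (('scene',sc,lambda u:(u[0]/3.4+350,u[1]/3.4+170)),('side',sd,lambda u:((u[0]-410)/3+225,u[1]/3+115))):
        r.append(proj(P[n],st2w([l[1] for l in L],S))-np.array([g(l[0]) for l in L]))
    return r if full else np.vstack(r).ravel()
s=least_squares(f,[.548,.207,1.5],loss='soft_l1',f_scale=1.); S=s.x; print(S); print(f(S,1))
for y in (-5,0,5):
    e=pf+180*ax+[0,y,0]; print(y,(proj(P['side'],st2w(e,S))-[225,115])*3+[410,0],(proj(P['scene'],st2w(e,S))-[350,170])*3.4)
# bowl: blue-rim ellipses & beads via networks
pb={n:eyes.recognise('bowl',P[n]) for n in P}; print({n:[(x['point'],x['conf']) for x in pb[n]] for n in P})
for q in ['bead0_center','bead1_center','bead2_center','bead3_center']:
  for n in P: print(q,n,[(np.round(onz(P[n],x['point'],.07)[:2],3).tolist(),round(x['conf'],2)) for x in eyes.landmark_of(q,P[n])])
for n,box in (('scene',(195,180,280,262)),('side',(280,275,390,395))):
    im=P[n]['color'].astype(int); b,g,r=[im[...,i] for i in range(3)]
    m=((b>90)&(b>1.6*r)&(b>g*1.25)).astype(np.uint8); x0,y0,x1,y1=box; k=np.zeros_like(m);k[y0:y1,x0:x1]=m[y0:y1,x0:x1]
    cs=max(cv2.findContours(k,cv2.RETR_EXTERNAL,cv2.CHAIN_APPROX_NONE)[0],key=cv2.contourArea)[:,0].astype(float)
    np.save('c_%s.npy'%n,cs); print(n,cs.min(0),cs.max(0))
# fit bowl centre: silhouette hull of rim circle (r83,z115) and bottom of blue (z~55-, r83)
def g(c):
    r=[]
    for n in P:
        cs=np.load('c_%s.npy'%n); t=np.linspace(0,2*np.pi,120)
        C=np.c_[c[0]+.083*np.cos(t),c[1]+.083*np.sin(t),0*t+.115]; U=proj(P[n],C)
        mid=U.mean(0)
        up=U[U[:,1]<mid[1]+2]   # far/upper half of rim is silhouette
        d=np.array([cs[np.argmin(((cs-u)**2).sum(1))]-u for u in up]); r.append(d.ravel())
    return np.concatenate(r)
b=least_squares(g,[.6,-.2],diff_step=1e-3,loss='soft_l1'); print('bowl',b.x,np.abs(b.fun).mean(),np.abs(b.fun).max())
E
```

```text
[0.5509 0.2201 1.4212]
[array([[ 0.2805, -1.307 ],
       [ 0.5002, -2.0035],
       [ 2.3651, -1.9777],
       [-0.6876, -0.0148],
       [ 2.5479,  2.2548],
       [-0.0721, -1.1654],
       [-0.276 ,  0.5893],
       [ 1.5593, -1.4958]]), array([[ 1.0542,  2.3295],
       [ 2.2929,  2.1692],
       [ 0.521 ,  0.0713],
       [-0.6257, -0.9309],
       [ 0.3155,  1.4716],
       [ 1.7091,  0.8229]])]
-5 [[621.6609 184.8023]] [[108.5501 216.1305]]
0 [[615.1512 185.0767]] [[111.7813 211.42  ]]
5 [[608.6352 185.3514]] [[114.997  206.7322]]
{'scene': [([248.6, 224.9], 0.47), ([217.5, 216.4], 0.4), ([506.3, 345.1], 0.4)], 'side': [([333.3, 345.1], 0.97)]}
bead0_center scene [([0.553, -0.169], 0.59), ([0.421, -0.144], 0.57), ([0.741, -0.166], 0.51), ([0.591, -0.036], 0.42)]
bead0_center side [([0.547, -0.174], 0.68), ([0.676, -0.233], 0.54)]
bead1_center scene [([0.52, -0.178], 0.66)]
bead1_center side [([0.507, -0.181], 0.5)]
bead2_center scene []
bead2_center side [([0.489, -0.199], 0.72), ([0.606, 0.39], 0.65), ([0.536, -0.253], 0.45)]
bead3_center scene [([0.514, -0.243], 0.62)]
bead3_center side [([0.506, -0.246], 0.56)]
scene [202. 185.] [268. 248.]
side [288. 282.] [382. 374.]
bowl [ 0.5365 -0.2158] 0.9253150047346841 5.009753875279216
```

```bash
cat >> h.py <<'E'
def cur():
    s=status.state(); R=s['ee_rot']; return np.r_[s['ee_pos'],np.arctan2(R[1,0],R[0,0])]
def plan(wps,grip,start=None,step=28.,pad=1,nd=2):
    """wps: (x,y,z,yaw[,step mm]) in m, yaw = angle of tool x in world; prints rows in tens"""
    c=np.array(cur() if start is None else start,float); rows=[]
    for w in wps:
        st=w[4] if len(w)>4 else step; w=np.array(w[:4])
        n=max(1,int(np.ceil(max(np.linalg.norm(w[:3]-c[:3])*1000/st, abs(w[3]-c[3])/.115)))); a=c.copy()
        for i in range(n):
            t=a+(w-a)*(i+1)/n; d=t[:3]-c[:3]; ca,sa=np.cos(c[3]),np.sin(c[3])
            r=np.round([(ca*d[0]+sa*d[1])/.03,(sa*d[0]-ca*d[1])/.03,-d[2]/.03,-(t[3]-c[3])/.12],nd)
            rows.append(r.tolist()+[grip]); q=r*[.03,.03,.03,.12]
            c+=[ca*q[0]+sa*q[1],sa*q[0]-ca*q[1],-q[2],-q[3]]
    if pad:
        while len(rows)%10: rows.append([0,0,0,0,grip])
    for k in range(0,len(rows),10): print(json.dumps(rows[k:k+10]).replace(' ',''))
    print('end',c.round(4),'rows',len(rows))
    return c
E
python3 - <<'E'
from h import *
plan([(.30,-.58,.30,.45),(.53,.07,.31,1.42)],60)
E
```

```text
[[0.37,-0.4,-0.72,-0.08,60],[0.37,-0.4,-0.71,-0.09,60],[0.37,-0.4,-0.72,-0.08,60],[0.38,-0.39,-0.72,-0.08,60],[0.65,-0.65,-0.01,-0.32,60],[0.68,-0.62,-0.02,-0.33,60],[0.7,-0.59,-0.01,-0.32,60],[0.73,-0.57,-0.01,-0.32,60],[0.74,-0.54,-0.02,-0.33,60],[0.77,-0.51,-0.01,-0.32,60]]
[[0.78,-0.48,-0.01,-0.32,60],[0.8,-0.45,-0.02,-0.33,60],[0.82,-0.42,-0.01,-0.32,60],[0.84,-0.38,-0.01,-0.33,60],[0.85,-0.35,-0.02,-0.32,60],[0.86,-0.32,-0.01,-0.32,60],[0.87,-0.29,-0.01,-0.33,60],[0.89,-0.25,-0.02,-0.32,60],[0.89,-0.21,-0.01,-0.32,60],[0.9,-0.19,-0.01,-0.33,60]]
[[0.91,-0.14,-0.02,-0.32,60],[0.91,-0.11,-0.01,-0.32,60],[0.92,-0.08,-0.01,-0.33,60],[0.92,-0.04,-0.02,-0.32,60],[0.92,-0.0,-0.01,-0.32,60],[0.92,0.03,-0.01,-0.33,60],[0.91,0.06,-0.02,-0.32,60],[0.92,0.11,-0.01,-0.32,60],[0.91,0.13,-0.01,-0.33,60],[0,0,0,0,60]]
end [0.5299 0.0701 0.3099 1.4202] rows 30
```

Emit:
drive_tool(moves=[[0.37,-0.4,-0.72,-0.08,60],[0.37,-0.4,-0.71,-0.09,60],[0.37,-0.4,-0.72,-0.08,60],[0.38,-0.39,-0.72,-0.08,60],[0.65,-0.65,-0.01,-0.32,60],[0.68,-0.62,-0.02,-0.33,60],[0.7,-0.59,-0.01,-0.32,60],[0.73,-0.57,-0.01,-0.32,60],[0.74,-0.54,-0.02,-0.33,60],[0.77,-0.51,-0.01,-0.32,60]])

```text
t: 2.73
ee_pos: [0.3555, -0.4228, 0.3026]
ee_rot: [[0.775, 0.632, 0.0], [0.632, -0.775, -0.0], [0.0, 0.0, -1.0]]
force: [0.6, -0.0, -0.8]
opening: 0.661
finger_force: 0.0
```

Emit:
drive_tool(moves=[[0.78,-0.48,-0.01,-0.32,60],[0.8,-0.45,-0.02,-0.33,60],[0.82,-0.42,-0.01,-0.32,60],[0.84,-0.38,-0.01,-0.33,60],[0.85,-0.35,-0.02,-0.32,60],[0.86,-0.32,-0.01,-0.32,60],[0.87,-0.29,-0.01,-0.33,60],[0.89,-0.25,-0.02,-0.32,60],[0.89,-0.21,-0.01,-0.32,60],[0.9,-0.19,-0.01,-0.33,60]])

```text
t: 3.57
ee_pos: [0.4473, -0.1628, 0.3066]
ee_rot: [[0.478, 0.879, 0.0], [0.879, -0.478, -0.0], [0.0, 0.001, -1.0]]
force: [0.7, -0.4, -0.1]
opening: 0.658
finger_force: 0.0
```

Emit:
drive_tool(moves=[[0.91,-0.14,-0.02,-0.32,60],[0.91,-0.11,-0.01,-0.32,60],[0.92,-0.08,-0.01,-0.33,60],[0.92,-0.04,-0.02,-0.32,60],[0.92,-0.0,-0.01,-0.32,60],[0.92,0.03,-0.01,-0.33,60],[0.91,0.06,-0.02,-0.32,60],[0.92,0.11,-0.01,-0.32,60],[0.91,0.13,-0.01,-0.33,60],[0,0,0,0,60]])

```text
t: 4.4
ee_pos: [0.531, 0.0733, 0.3101]
ee_rot: [[0.145, 0.989, 0.001], [0.989, -0.145, 0.001], [0.001, 0.001, -1.0]]
force: [0.5, -0.7, -0.0]
opening: 0.658
finger_force: 0.0
```

```bash
python3 - <<'E'
from h import *
np.set_printoptions(precision=4,suppress=True)
p=grab('wrist','w1.png'); print(p['world_to_cam'],p['fx'],p['cx'],p['cy'],np.linalg.inv(p['world_to_cam'])[:3,3],cur())
E
```

```text
[[ 0.9893 -0.1457 -0.0003 -0.5141]
 [ 0.1406  0.9555 -0.2594 -0.09  ]
 [ 0.038   0.2566  0.9658 -0.5226]
 [ 0.      0.      0.      1.    ]] 351.1270433572722 318.35576490972073 239.54300683588335 [0.5411 0.1452 0.4813] [0.5303 0.0717 0.3099 1.423 ]
```

View pics/w1.png

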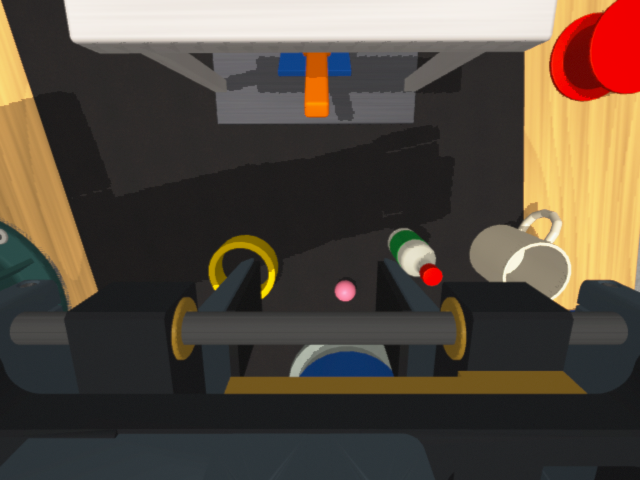

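```bash
python3 - <<'E'
from h import *
from scipy.optimize import least_squares
np.set_printoptions(precision=4,suppress=True)
p=grab('wrist')
L=[(-45,125,12),(-45,-125,12),(-20,125,254),(-20,-125,254),(-20,125,280),(-20,-125,280)]
print(proj(p,st2w(L,[.5509,.2201,1.4212])))
ob=np.array([[217,124],[414,123]])
f=lambda S:(proj(p,st2w(L[:2],S))-ob).ravel()
s=least_squares(f,[.55,.22,1.42]); S=s.x; print(S,s.fun); print(proj(p,st2w(L,S)))
for y in (-5,0,5):
  print(y,[proj(p,st2w(pf+180*ax+d,S)) for d in (np.array([0,y,0])-7*np.array([.814,0,.581]),)])
im=p['color']; 
# edges: columns through bar front, rows
for u in (120,315,500): print(u,im[0:60:3,u].sum(1)//3)
print('row20',[ (u,int(im[20,u].sum()//3)) for u in range(58,86,2)],[ (u,int(im[20,u].sum()//3)) for u in range(540,566,2)])
for n in('scene','side'):
  q=grab(n); m=cv2.inRange(cv2.cvtColor(q['color'],cv2.COLOR_BGR2HSV),(5,180,120),(15,255,255)); print(n,q['shot'])
E
```

```text
[[218.9484 118.5706]
 [416.4195 118.9003]
 [101.8745  43.064 ]
 [531.4316  43.7485]
 [ 71.5205  28.7935]
 [561.2411  29.5667]]
[0.547  0.2149 1.4276] [ 0.0973 -0.0074 -0.0972 -0.0061]
[[217.0973 123.9926]
 [413.9028 122.9939]
 [ 98.5592  55.428 ]
 [524.9829  53.0938]
 [ 68.0306  43.0066]
 [553.6834  40.3128]]
-5 [array([[319.8118, 118.3143]])]
0 [array([[313.7085, 118.3455]])]
5 [array([[307.6057, 118.3766]])]
120 [234 234 234 238 234 234 237 237 236 235 234 235 208 121 102  99 101  48
  41  42]
315 [235 234 236 235 237 238 237 236 234 236 238 226 194 115 107 102 104  95
  95  95]
500 [239 238 238 239 238 236 236 236 236 235 234 217 159 107 102 101  55  42
  43  41]
row20 [(58, 40), (60, 41), (62, 42), (64, 41), (66, 62), (68, 217), (70, 236), (72, 238), (74, 238), (76, 238), (78, 238), (80, 238), (82, 238), (84, 238)] [(540, 235), (542, 234), (544, 234), (546, 234), (548, 234), (550, 234), (552, 230), (554, 204), (556, 188), (558, 187), (560, 183), (562, 184), (564, 185)]
scene 7
side 8
```

```bash
echo 'S=np.array([.5475,.2170,1.426])
def tl(v,S=S): return tuple(st2w(v,S)[0])+(S[2],)' >> h.py; python3 - <<'E'
from h import *
plan([tl((-130,-2,155)),tl((-66,-2,155))+(15,)],40)
E
```

```text
[[0.1,-0.01,0.86,-0.01,40],[0.11,-0.01,0.86,-0.01,40],[0.1,-0.01,0.86,-0.01,40],[0.1,-0.01,0.86,-0.01,40],[0.1,-0.01,0.86,-0.01,40],[0.11,-0.0,0.86,-0.0,40],[0.43,-0.0,0.0,-0.0,40],[0.42,-0.0,0.0,-0.0,40],[0.43,-0.0,0.0,-0.0,40],[0.42,-0.0,0.0,-0.0,40]]
[[0.43,-0.01,0.0,-0.0,40],[0,0,0,0,40],[0,0,0,0,40],[0,0,0,0,40],[0,0,0,0,40],[0,0,0,0,40],[0,0,0,0,40],[0,0,0,0,40],[0,0,0,0,40],[0,0,0,0,40]]
end [0.5398 0.1514 0.1551 1.4255] rows 20
```

Emit:
drive_tool(moves=[[0.1,-0.01,0.86,-0.01,40],[0.11,-0.01,0.86,-0.01,40],[0.1,-0.01,0.86,-0.01,40],[0.1,-0.01,0.86,-0.01,40],[0.1,-0.01,0.86,-0.01,40],[0.11,0,0.86,0,40],[0.7,0,0,0,40],[0.7,0,0,0,40],[0.5,0,0,0,40],[0.23,0,0,0,40]])

```text
t: 5.43
ee_pos: [0.5406, 0.1522, 0.1552]
ee_rot: [[0.145, 0.989, 0.0], [0.989, -0.145, 0.0], [0.0, 0.0, -1.0]]
force: [-0.6, -0.1, -0.4]
opening: 0.437
finger_force: 0.0
```

```bash
python3 - <<'E'
from h import *
np.set_printoptions(precision=4,suppress=True)
w=grab('wrist');s=grab('side');c=grab('scene')
print(cur(), status.state()['force'])
a=cv2.resize(w['color'][0:300,170:470],(400,400)); b=cv2.resize(s['color'][60:260,210:370],(400,500),interpolation=cv2.INTER_CUBIC)
d=np.zeros((560,800,3),np.uint8); d[:400,:400]=a; d[:500,400:]=b; cv2.imwrite('pics/c2.png',d)
E
```

```text
[0.5403 0.1513 0.1552 1.426 ] [-0.2233 -0.6664 -0.6457]
```

View pics/c2.png

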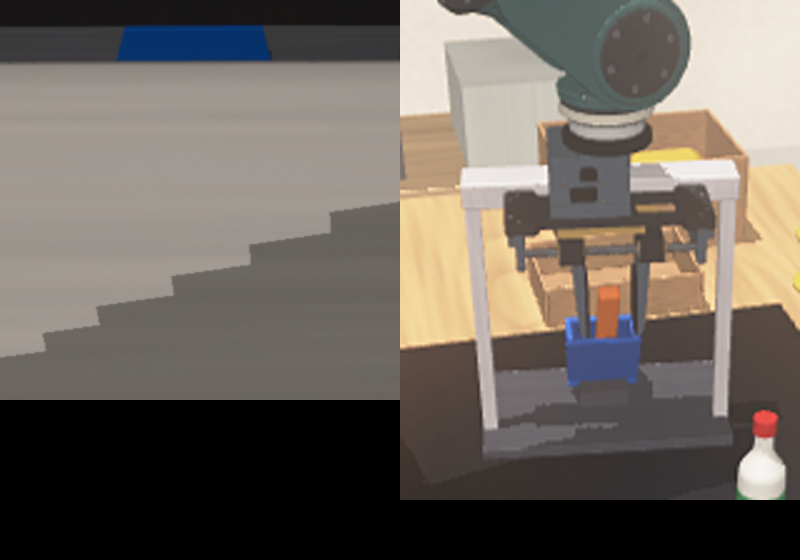

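```bash
python3 - <<'E'
from h import *
np.set_printoptions(precision=4,suppress=True)
w=grab('wrist'); c=cur(); g=w['color'].sum(2).astype(int)
for u in (200,440):
    col=g[20:70,u]; v=20+np.argmax(np.diff(col))+.5+.5; X=onz(w,(u,v),.28)
    print(u,v,X, 'stand x of that edge (should be 20):',((X-[S[0],S[1],0])@rot(S[2]))*1000,' rel to tool mm',((X-c[:3])@rot(c[3]))*1000)
print('tool in stand',((c[:3]-[S[0],S[1],0])@rot(S[2]))*1000)
plan([tl((-59.5,-2,155))+(3,)],40)
E
```

```text
200 38.0 [0.5384 0.2374 0.28  ] stand x of that edge (should be 20): [ 18.8906  12.0004 280.    ]  rel to tool mm [ 85.2304  14.3536 124.7702]
440 37.0 [0.5664 0.2334 0.28  ] stand x of that edge (should be 20): [ 18.9859 -16.3755 280.    ]  rel to tool mm [ 85.336  -14.0223 124.7702]
tool in stand [-66.345   -2.3225 155.2298]
[[0.08,-0.0,0.0,-0.0,40],[0.07,-0.01,0.01,-0.0,40],[0.08,-0.0,-0.0,-0.0,40],[0,0,0,0,40],[0,0,0,0,40],[0,0,0,0,40],[0,0,0,0,40],[0,0,0,0,40],[0,0,0,0,40],[0,0,0,0,40]]
end [0.5409 0.1579 0.1549 1.4256] rows 10
```

Emit:
drive_tool(moves=[[0.08,0,0,0,40],[0.06,0,0,0,40],[0.04,0,0,0,40],[0,0,0,0,40],[0,0,0,0,0],[0,0,0,0,0],[0,0,0,0,0],[0,0,0,0,0],[0,0,0,0,0],[0,0,0,0,0]], grip_force=50)

```text
t: 6.47
ee_pos: [0.5411, 0.1572, 0.1551]
ee_rot: [[0.144, 0.99, 0.0], [0.99, -0.144, -0.0], [-0.0, 0.0, -1.0]]
force: [-0.6, -1.0, -0.3]
opening: 0.192
finger_force: 50.0
```

```bash
python3 - <<'E'
from h import *
np.set_printoptions(precision=4,suppress=True)
s=status.state(); print(cur(),{k:s[k] for k in('force','wrist_torque','opening','finger_force')}, s['opening']*91.2)
E
```

```text
[0.5411 0.1572 0.1551 1.4262] {'force': array([-0.6166, -0.9856, -0.3002]), 'wrist_torque': array([-0.0309, -0.1226,  0.0177]), 'opening': 0.19208307292384513, 'finger_force': 50.00044047832489} 17.517976250654677
```

Emit:
drive_tool(moves=[[-0.06,0,-0.08,0,0],[-0.12,0,-0.16,0,0],[-0.17,0,-0.24,0,0],[-0.23,0,-0.32,0,0],[-0.23,0,-0.32,0,0],[-0.23,0,-0.32,0,0],[-0.23,0,-0.32,0,0],[-0.23,0,-0.32,0,0],[-0.23,0,-0.32,0,0],[-0.12,0,-0.16,0,0]])

```text
t: 7.3
ee_pos: [0.5335, 0.1014, 0.2337]
ee_rot: [[0.145, 0.99, 0.001], [0.99, -0.145, 0.0], [0.0, 0.001, -1.0]]
force: [-0.1, 0.3, -1.3]
opening: 0.193
finger_force: 50.0
```

Emit:
drive_tool(moves=[[-0.12,0,-0.16,0,0],[-0.23,0,-0.32,0,0],[-0.23,0,-0.32,0,0],[-0.23,0,-0.32,0,0],[-0.23,0,-0.32,0,0],[-0.23,0,-0.32,0,0],[-0.3,0,-0.1,0,0],[-0.2,0,0,0,0],[0,0,0,0,0],[0,0,0,0,0]])

```text
t: 8.13
ee_pos: [0.5252, 0.0494, 0.2873]
ee_rot: [[0.145, 0.989, -0.001], [0.989, -0.145, 0.0], [-0.0, -0.001, -1.0]]
force: [-0.3, 0.3, -1.7]
opening: 0.195
finger_force: 50.0
```

```bash
python3 - <<'E'
from h import *
np.set_printoptions(precision=4,suppress=True)
s=status.state(); print(cur(),{k:s[k] for k in('force','wrist_torque','opening','finger_force')})
P={n:grab(n) for n in('scene','side')}
d=np.zeros((400,800,3),np.uint8)
for i,n in enumerate(P):
    u=proj(P[n],cur()[:3]-[0,0,.03])[0].astype(int); print(n,u)
    x0,y0=max(0,u[0]-70),max(0,u[1]-70); d[:,400*i:400*i+400]=cv2.resize(P[n]['color'][y0:y0+140,x0:x0+140],(400,400),interpolation=cv2.INTER_CUBIC); print(x0,y0)
cv2.imwrite('pics/c3.png',d)
for q in('paddle','paddle_grip'):
    for n in P: print(q,n,eyes.landmark_of(q,P[n])[:2])
E
```

```text
[0.5252 0.0494 0.2873 1.4255] {'force': array([-0.3439,  0.3208, -1.717 ]), 'wrist_torque': array([-0.083 , -0.0926,  0.0043]), 'opening': 0.19531822379246655, 'finger_force': 49.99948024749756}
scene [334 188]
264 118
side [297 172]
227 102
paddle scene [{'point': [374.2, 237.4], 'conf': 0.65}]
paddle side [{'point': [296.6, 189.0], 'conf': 0.89}, {'point': [293.4, 152.9], 'conf': 0.2}]
paddle_grip scene [{'point': [351.2, 191.0], 'conf': 0.9}]
paddle_grip side [{'point': [293.3, 152.9], 'conf': 0.77}, {'point': [315.5, 323.5], 'conf': 0.69}]
```

View pics/c3.png

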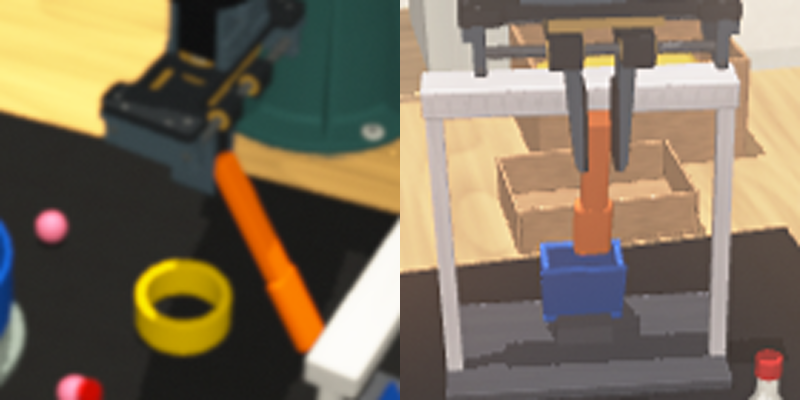

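```bash
cat >> h.py <<'E'
def paddle():
    """triangulate paddle end & grip point; return origin rel. tool (tool yaw frame, mm) and axis"""
    P={n:grab(n) for n in('scene','side')}; out=[]
    for q in('paddle','paddle_grip'):
        r={n:eyes.landmark_of(q,P[n]) for n in P}; 
        if not all(r.values()): print(q,'missing',r); return
        out.append(tri([(P[n],r[n][0]['point']) for n in P]))
    c=cur(); R=rot(c[3]); o=(out[0]-c[:3])@R*1000; g=(out[1]-c[:3])@R*1000; a=g-o
    print('origin rel tool',o.round(1),'grip rel',g.round(1),'len',np.linalg.norm(a).round(1),'lean',np.arctan2(-a[0],a[2]).round(3),'side',(a[1]/a[2]).round(3),'world origin',out[0].round(4))
    return o,a/np.linalg.norm(a)
E
python3 - <<'E'
from h import *
paddle()
c=np.array([-61.5,-2,155]); o=pf-c; print('expected rel tool',o, 'with y',-2+2)
E
```

```text
paddle missing {'scene': [], 'side': [{'point': [293.5, 188.6], 'conf': 0.89}]}
expected rel tool [ 121.5    2.  -120. ] with y 0
```

```bash
python3 - <<'E'
from h import *
plan([(.519,-.336,.292,1.4265,25)],0)
E
```

```text
[[-0.8,0.1,-0.01,-0.0,0],[-0.8,0.1,-0.01,-0.0,0],[-0.79,0.11,-0.01,-0.0,0],[-0.8,0.1,-0.01,-0.0,0],[-0.8,0.1,-0.01,-0.0,0],[-0.8,0.1,-0.0,-0.0,0],[-0.79,0.11,-0.01,-0.0,0],[-0.8,0.1,-0.01,-0.0,0],[-0.8,0.1,-0.01,-0.0,0],[-0.8,0.1,-0.01,-0.0,0]]
[[-0.79,0.11,-0.01,-0.0,0],[-0.8,0.1,-0.01,-0.0,0],[-0.8,0.1,-0.01,-0.0,0],[-0.8,0.1,-0.01,-0.0,0],[-0.79,0.1,-0.01,-0.0,0],[-0.8,0.11,-0.0,-0.0,0],[0,0,0,0,0],[0,0,0,0,0],[0,0,0,0,0],[0,0,0,0,0]]
end [ 0.5191 -0.336   0.2919  1.4264] rows 20
```

Emit:
drive_tool(moves=[[-0.3,0.04,-0.01,0,0],[-0.55,0.07,-0.01,0,0],[-0.75,0.1,-0.01,0,0],[-0.78,0.1,-0.01,0,0],[-0.78,0.1,-0.01,0,0],[-0.78,0.1,-0.01,0,0],[-0.78,0.1,-0.01,0,0],[-0.78,0.1,-0.01,0,0],[-0.78,0.1,-0.01,0,0],[-0.78,0.1,-0.01,0,0]])

```text
t: 9.47
ee_pos: [0.5216, -0.1655, 0.2909]
ee_rot: [[0.144, 0.99, 0.0], [0.99, -0.144, -0.0], [-0.0, 0.0, -1.0]]
force: [0.7, -0.2, -1.1]
opening: 0.195
finger_force: 50.0
```

Emit:
drive_tool(moves=[[-0.78,0.1,-0.01,0,0],[-0.78,0.1,-0.01,0,0],[-0.78,0.1,-0.01,0,0],[-0.78,0.1,-0.01,0,0],[-0.78,0.1,0,0,0],[-0.78,0.1,0,0,0],[-0.6,0.08,0,0,0],[-0.3,0.04,0,0,0],[-0.12,0.02,0,0,0],[0,0,0,0,0]])

```text
t: 10.3
ee_pos: [0.5191, -0.3365, 0.2918]
ee_rot: [[0.145, 0.989, -0.0], [0.989, -0.145, 0.0], [0.0, -0.0, -1.0]]
force: [-0.6, 0.5, -1.7]
opening: 0.195
finger_force: 50.0
```

```bash
python3 - <<'E'
from h import *
np.set_printoptions(precision=4,suppress=True)
print(cur(),status.state()['force']); paddle()
P={n:grab(n) for n in('scene','side')}; d=np.zeros((480,800,3),np.uint8)
d[:,:400]=cv2.resize(P['scene']['color'][100:280,170:320],(400,480),interpolation=cv2.INTER_CUBIC); d[:,400:]=cv2.resize(P['side']['color'][200:400,250:417],(400,480),interpolation=cv2.INTER_CUBIC); cv2.imwrite('pics/c4.png',d)
c=cur()
for lean in(.45,.62,.8):
  for n in P:
    e=c[:3]+rot(c[3])@(np.array([-50+61.5+5.5,0,172-155])/1000+np.array([np.sin(lean),0,-np.cos(lean)])*.175); print(lean,n,proj(P[n],e))
E
```

```text
[ 0.5191 -0.3365  0.2918  1.4254] [-0.635   0.5368 -1.6935]
origin rel tool [  88.     0.9 -154.1] grip rel [37.7 -1.8 -8.2] len 154.4 lean 0.332 side -0.018 world origin [ 0.5312 -0.2482  0.1379]
0.45 scene [[222.868  192.3328]]
0.45 side [[342.0933 308.3619]]
0.62 scene [[230.4789 191.3052]]
0.62 side [[340.0586 291.3705]]
0.8 scene [[237.5036 188.3715]]
0.8 side [[338.3321 273.0501]]
```

View pics/c4.png

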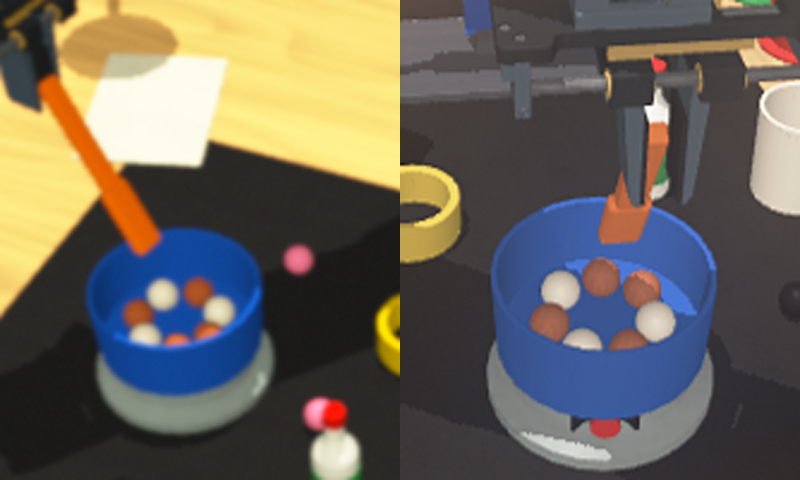

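```bash
python3 - <<'E'
from h import *
np.set_printoptions(precision=4,suppress=True)
P={n:grab(n) for n in('scene','side')}; c=cur()
X=tri([(P['scene'],(224.4,193)),(P['side'],(341.4,300))]); print(X,((X-c[:3])@rot(c[3]))*1000, [proj(P[n],X) for n in P])
for q in ('paddle','paddle_grip'):
  for n in P: print(q,n,[(x['point'],x['conf']) for x in eyes.landmark_of(q,P[n])[:2]])
for lean in(.4,.5,.6):
  e=c[:3]+rot(c[3])@(np.array([-44.6+61.5,0,181.5-155])/1000); d=rot(c[3])@np.array([np.sin(lean),0,-np.cos(lean)])
  for n in P: print(lean,n,[proj(P[n],e+d*l).round(1).tolist() for l in (.04,.11,.18)])
m=cv2.inRange(cv2.cvtColor(P['side']['color'],cv2.COLOR_BGR2HSV),(5,150,80),(16,255,255)); m[305:]=0;m[:,:330]=0;m[:,362:]=0
for r in range(240,305,6): 
  z=np.where(m[r])[0]; print(r,z.min() if len(z) else None,z.max() if len(z) else None,end='; ')
E
```

```text
[ 0.537  -0.2333  0.1584] [ 103.9893   -2.7116 -133.587 ] [array([[225.3236, 192.3565]]), array([[342.8566, 300.8212]])]
paddle scene [([227.5, 195.6], 0.83)]
paddle side [([343.3, 298.0], 0.72)]
paddle_grip scene [([193.8, 142.0], 0.89)]
paddle_grip side [([350.6, 262.5], 0.66)]
0.4 scene [[[195.0, 142.9]], [[208.3, 167.7]], [[220.7, 191.1]]]
0.4 side [[[352.1, 269.5]], [[347.1, 291.5]], [[342.7, 310.4]]]
0.5 scene [[[196.1, 142.7]], [[211.2, 167.5]], [[225.6, 191.0]]]
0.5 side [[[351.7, 267.0]], [[346.1, 285.0]], [[341.4, 300.3]]]
0.6 scene [[[197.1, 142.5]], [[214.0, 166.9]], [[230.2, 190.3]]]
0.6 side [[[351.4, 264.3]], [[345.3, 278.2]], [[340.2, 290.0]]]
240 None None; 246 None None; 252 354 360; 258 354 361; 264 353 359; 270 353 357; 276 341 355; 282 337 353; 288 336 353; 294 334 350; 300 334 343;
```

```bash
cat > stir.py <<'E'
from h import *
B=np.array([.5365,-.2158]); LEAN=.5; ORG=np.array([103.2,-1.5,-132.])
def clear(x,y,yaw,lean=None):
    lean=LEAN if lean is None else lean
    R=rot(yaw); m=99
    for l in (0,20,40,60,66):
        for w in(-15,15):
            for t in(-7,7):
                q=R@np.array([-np.sin(lean)*l+t*np.cos(lean),w,0]); z=l*np.cos(lean)+t*np.sin(lean)+11
                m=min(m,75+3*min(z,60)/60-np.hypot(x+q[0],y+q[1]))
    return m
def rmax(th,yaw,cap=44,mar=6):
    for r in np.arange(cap,10,-1.):
        if clear(r*np.cos(th),r*np.sin(th),yaw)>=mar: return r
    return 10
def tool(x,y,z,yaw): # blade origin in bowl mm -> tool wp
    p=np.array([B[0]+x/1000,B[1]+y/1000,z])-rot(yaw)@ORG/1000; return tuple(p)+(yaw,)
E
python3 - <<'E'
from stir import *
yaw=1.4265
w=[tool(0,4,.14,yaw)+(12,),tool(0,4,.066,yaw)+(9,),tool(-38,2,.066,yaw)+(7,)]
ths=np.pi-np.linspace(0,2*np.pi,25); rr=[rmax(t,yaw) for t in ths]; print(np.array(rr))
rs=np.convolve(np.r_[rr[-3:-1],rr,rr[1:3]],np.ones(3)/3,'same')[2:-2]; rs=np.minimum(rs,rr)
w+= [tool(r*np.cos(t),r*np.sin(t),.066,yaw)+(11,) for r,t in zip(rs[1:],ths[1:])]
plan(w,0)
E
```

```text
[42. 44. 44. 44. 44. 44. 44. 44. 44. 44. 44. 44. 44. 43. 37. 34. 32. 31.
 31. 31. 31. 31. 33. 37. 42.]
[[0.25,-0.03,0.22,-0.0,0],[0.25,-0.02,0.22,-0.0,0],[0.24,-0.03,0.22,-0.0,0],[0.0,0.0,0.27,-0.0,0],[0.0,0.0,0.28,-0.0,0],[0.0,0.0,0.27,-0.0,0],[0.0,0.0,0.28,-0.0,0],[0.0,0.0,0.27,-0.0,0],[0.0,0.0,0.28,-0.0,0],[0.0,0.0,0.27,-0.0,0]]
[[0.0,0.0,0.28,-0.0,0],[0.0,0.0,0.27,-0.0,0],[-0.04,-0.21,0.0,-0.0,0],[-0.04,-0.2,0.0,-0.0,0],[-0.04,-0.21,0.0,-0.0,0],[-0.04,-0.21,0.0,-0.0,0],[-0.04,-0.21,0.0,-0.0,0],[-0.05,-0.2,0.0,-0.0,0],[0.29,-0.18,0.0,-0.0,0],[0.19,0.04,0.0,-0.0,0]]
[[0.18,0.04,0.0,-0.0,0],[0.17,0.09,0.0,-0.0,0],[0.17,0.09,0.0,-0.0,0],[0.14,0.14,0.0,-0.0,0],[0.13,0.13,0.0,-0.0,0],[0.1,0.16,0.0,-0.0,0],[0.1,0.17,0.0,-0.0,0],[0.05,0.18,0.0,-0.0,0],[0.05,0.19,0.0,-0.0,0],[0.0,0.19,0.0,-0.0,0]]
[[0.01,0.19,0.0,-0.0,0],[-0.05,0.19,0.0,-0.0,0],[-0.05,0.18,0.0,-0.0,0],[-0.09,0.17,0.0,-0.0,0],[-0.09,0.17,0.0,-0.0,0],[-0.14,0.14,0.0,-0.0,0],[-0.13,0.13,0.0,-0.0,0],[-0.16,0.1,0.0,-0.0,0],[-0.17,0.1,0.0,-0.0,0],[-0.18,0.04,0.0,-0.0,0]]
[[-0.19,0.05,0.0,-0.0,0],[-0.19,-0.04,0.0,-0.0,0],[-0.18,-0.03,0.0,-0.0,0],[-0.15,-0.11,0.0,-0.0,0],[-0.15,-0.11,0.0,-0.0,0],[-0.22,-0.24,0.0,-0.0,0],[-0.16,-0.25,0.0,-0.0,0],[-0.11,-0.25,0.0,-0.0,0],[-0.07,-0.26,0.0,-0.0,0],[-0.01,-0.27,0.0,-0.0,0]]
[[0.07,-0.26,0.0,-0.0,0],[0.13,-0.24,0.0,-0.0,0],[0.15,-0.24,0.0,-0.0,0],[0.19,-0.27,0.0,-0.0,0],[0.15,-0.11,0.0,-0.0,0],[0.14,-0.11,0.0,-0.0,0],[0,0,0,0,0],[0,0,0,0,0],[0,0,0,0,0],[0,0,0,0,0]]
end [ 0.4792 -0.3178  0.198   1.4262] rows 60
```

Emit:
drive_tool(moves=[[0.25,-0.03,0.22,0,0],[0.25,-0.02,0.22,0,0],[0.24,-0.03,0.22,0,0],[0,0,0.3,0,0],[0,0,0.35,0,0],[0,0,0.38,0,0],[0,0,0.38,0,0],[0,0,0.38,0,0],[0,0,0.35,0,0],[0,0,0.2,0,0]], grip_force=60)

```text
t: 11.83
ee_pos: [0.5196, -0.3136, 0.2]
ee_rot: [[0.144, 0.99, -0.001], [0.99, -0.144, 0.001], [0.001, -0.002, -1.0]]
force: [0.6, -0.8, -1.8]
opening: 0.189
finger_force: 60.0
```

```bash
python3 - <<'E'
from stir import *
s=status.state(); print(cur(),s['force'],s['finger_force'],s['opening']); 
P={n:grab(n) for n in('scene','side')}; d=np.zeros((480,800,3),np.uint8)
d[:,:400]=cv2.resize(P['scene']['color'][100:280,170:320],(400,480),interpolation=cv2.INTER_CUBIC); d[:,400:]=cv2.resize(P['side']['color'][200:400,250:417],(400,480),interpolation=cv2.INTER_CUBIC); cv2.imwrite('pics/c5.png',d)
E
```

```text
[ 0.51961118 -0.31362907  0.20000051  1.42604455] [ 0.56560961 -0.79740034 -1.76683008] 59.999438524246216 0.18920118790630655
```

View pics/c5.png

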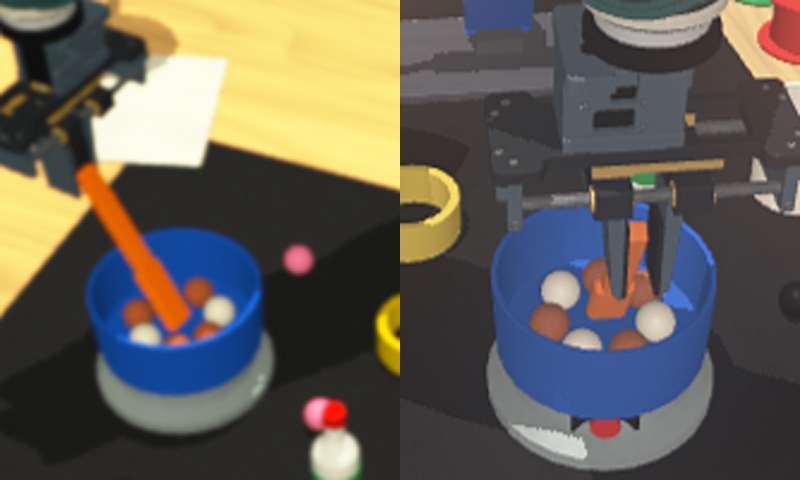

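Emit:
drive_tool(moves=[[-0.02,-0.1,0.05,0,0],[-0.04,-0.2,0.05,0,0],[-0.04,-0.21,0,0,0],[-0.04,-0.21,0,0,0],[-0.04,-0.21,0,0,0],[-0.04,-0.2,0,0,0],[-0.03,-0.11,0,0,0],[0,0,0,0,0],[0.15,-0.1,0,0,0],[0.15,-0.08,0,0,0]])

```text
t: 12.77
ee_pos: [0.4784, -0.3061, 0.1991]
ee_rot: [[0.145, 0.989, 0.001], [0.989, -0.145, -0.0], [-0.0, 0.001, -1.0]]
force: [2.5, -0.0, -0.5]
opening: 0.191
finger_force: 60.3
```

Emit:
drive_tool(moves=[[0.19,0.04,0,0,0],[0.18,0.04,0,0,0],[0.17,0.09,0,0,0],[0.17,0.09,0,0,0],[0.14,0.14,0,0,0],[0.13,0.13,0,0,0],[0.1,0.16,0,0,0],[0.1,0.17,0,0,0],[0.05,0.18,0,0,0],[0.05,0.19,0,0,0]])

```text
t: 13.6
ee_pos: [0.5209, -0.2734, 0.1989]
ee_rot: [[0.144, 0.99, -0.0], [0.99, -0.144, -0.0], [-0.0, -0.0, -1.0]]
force: [-0.3, 0.2, -1.6]
opening: 0.188
finger_force: 60.0
```

```bash
python3 - <<'E'
from stir import *
s=status.state(); c=cur(); print(c,s['force'],s['finger_force']); print('blade exp', (c[:3]+rot(c[3])@ORG/1000-np.r_[B,0])*1000); paddle()
E
```

```text
[ 0.5208761  -0.27344747  0.19890321  1.42628702] [-0.34121874  0.236464   -1.62815897] 59.99987483024597
blade exp [ 0.72197398 44.26083388 66.90321485]
origin rel tool [ 106.1   -3.8 -139.7] grip rel [ 44.2  -2.6 -12.7] len 141.2 lean 0.454 side 0.009 world origin [ 0.5391 -0.1691  0.0592]
```

Emit:
drive_tool(moves=[[0,0.19,0,0,0],[0.01,0.19,0,0,0],[-0.05,0.19,0,0,0],[-0.05,0.18,0,0,0],[-0.09,0.17,0,0,0],[-0.09,0.17,0,0,0],[-0.14,0.14,0,0,0],[-0.13,0.13,0,0,0],[-0.16,0.1,0,0,0],[-0.17,0.1,0,0,0]])

```text
t: 14.73
ee_pos: [0.5627, -0.3065, 0.1987]
ee_rot: [[0.144, 0.99, -0.001], [0.99, -0.144, 0.0], [0.0, -0.001, -1.0]]
force: [-2.8, 1.0, -0.9]
opening: 0.188
finger_force: 60.6
```

Emit:
drive_tool(moves=[[-0.18,0.04,0,0,0],[-0.19,0.05,0,0,0],[-0.19,-0.04,0,0,0],[-0.18,-0.03,0,0,0],[-0.15,-0.11,0,0,0],[-0.15,-0.11,0,0,0],[-0.22,-0.24,0,0,0],[-0.16,-0.25,0,0,0],[-0.11,-0.25,0,0,0],[-0.07,-0.26,0,0,0]])

```text
t: 15.57
ee_pos: [0.5192, -0.3487, 0.1989]
ee_rot: [[0.144, 0.99, -0.0], [0.99, -0.144, -0.0], [-0.0, -0.0, -1.0]]
force: [-0.3, 0.5, -0.8]
opening: 0.191
finger_force: 60.0
```

Emit:
drive_tool(moves=[[-0.01,-0.27,0,0,0],[0.07,-0.26,0,0,0],[0.13,-0.24,0,0,0],[0.15,-0.24,0,0,0],[0.19,-0.27,0,0,0],[0.15,-0.11,0,0,0],[0.14,-0.11,0,0,0],[0,0,0,0,0],[0,0,0,0,0],[0,0,0,0,0]])

```text
t: 16.4
ee_pos: [0.4797, -0.3177, 0.1991]
ee_rot: [[0.144, 0.99, 0.0], [0.99, -0.144, -0.0], [-0.0, 0.0, -1.0]]
force: [0.7, -0.6, -0.8]
opening: 0.19
finger_force: 60.1
```

```bash
python3 - <<'E'
from stir import *
s=status.state(); c=cur(); print(c,s['force'],s['finger_force']); print('blade exp', (c[:3]+rot(c[3])@ORG/1000-np.r_[B,0])*1000); paddle()
yaw=1.4265
ths=np.pi-np.linspace(0,2*np.pi,25); rr=[rmax(t,yaw) for t in ths]
rs=np.minimum(np.convolve(np.r_[rr[-3:-1],rr,rr[1:3]],np.ones(3)/3,'same')[2:-2],rr)
w=[tool(r*np.cos(t),r*np.sin(t),.062,yaw)+(11,) for r,t in zip(rs[1:],ths[1:])]
plan(w,0)
E
```

```text
[ 0.47966894 -0.31766225  0.19906413  1.42645373] [ 0.68438889 -0.55548707 -0.79878485] 60.07963517680764
blade exp [-4.05021720e+01  4.87772621e-02  6.70641307e+01]
origin rel tool [ 110.8   -7.4 -134.2] grip rel [40.8 -5.1 -8.7] len 143.7 lean 0.509 side 0.019 world origin [ 0.5026 -0.2092  0.0647]
[[0.18,-0.04,0.08,-0.0,0],[0.19,-0.05,0.08,-0.0,0],[0.18,0.04,0.0,-0.0,0],[0.19,0.03,0.0,-0.0,0],[0.17,0.1,0.0,-0.0,0],[0.16,0.09,0.0,-0.0,0],[0.14,0.13,0.0,-0.0,0],[0.14,0.14,0.0,-0.0,0],[0.1,0.16,0.0,-0.0,0],[0.09,0.17,0.0,-0.0,0]]
[[0.05,0.18,0.0,-0.0,0],[0.06,0.19,0.0,-0.0,0],[0.0,0.19,0.0,-0.0,0],[0.0,0.19,0.0,-0.0,0],[-0.05,0.18,0.0,-0.0,0],[-0.04,0.19,0.0,-0.0,0],[-0.09,0.17,0.0,-0.0,0],[-0.1,0.16,0.0,-0.0,0],[-0.13,0.14,0.0,-0.0,0],[-0.13,0.14,0.0,-0.0,0]]
[[-0.17,0.1,0.0,-0.0,0],[-0.16,0.09,0.0,-0.0,0],[-0.19,0.05,0.0,-0.0,0],[-0.18,0.05,0.0,-0.0,0],[-0.19,-0.04,0.0,-0.0,0],[-0.18,-0.03,0.0,-0.0,0],[-0.15,-0.11,0.0,-0.0,0],[-0.15,-0.12,0.0,-0.0,0],[-0.22,-0.23,0.0,-0.0,0],[-0.16,-0.25,0.0,-0.0,0]]
[[-0.11,-0.25,0.0,-0.0,0],[-0.08,-0.26,0.0,-0.0,0],[0.0,-0.27,0.0,-0.0,0],[0.07,-0.27,0.0,-0.0,0],[0.13,-0.23,0.0,-0.0,0],[0.14,-0.25,0.0,-0.0,0],[0.2,-0.27,0.0,-0.0,0],[0.29,-0.22,0.0,-0.0,0],[0,0,0,0,0],[0,0,0,0,0]]
end [ 0.479  -0.3177  0.1941  1.4261] rows 40
```

Emit:
drive_tool(moves=[[0.18,-0.04,0.08,0,0],[0.19,-0.05,0,0,0],[0.18,0.04,0,0,0],[0.19,0.03,0,0,0],[0.17,0.1,0,0,0],[0.16,0.09,0,0,0],[0.14,0.13,0,0,0],[0.14,0.14,0,0,0],[0.1,0.16,0,0,0],[0.09,0.17,0,0,0]])

```text
t: 17.53
ee_pos: [0.5093, -0.2749, 0.1965]
ee_rot: [[0.144, 0.99, -0.0], [0.99, -0.144, 0.0], [0.0, -0.0, -1.0]]
force: [0.3, -1.1, -1.2]
opening: 0.19
finger_force: 60.0
```

Emit:
drive_tool(moves=[[0.05,0.18,0,0,0],[0.06,0.19,0,0,0],[0,0.19,0,0,0],[0,0.19,0,0,0],[-0.05,0.18,0,0,0],[-0.04,0.19,0,0,0],[-0.09,0.17,0,0,0],[-0.1,0.16,0,0,0],[-0.13,0.14,0,0,0],[-0.13,0.14,0,0,0]])

```text
t: 18.37
ee_pos: [0.5585, -0.2959, 0.1964]
ee_rot: [[0.144, 0.99, -0.0], [0.99, -0.144, 0.0], [-0.0, -0.0, -1.0]]
force: [-2.5, 0.0, -0.2]
opening: 0.187
finger_force: 60.3
```

Emit:
drive_tool(moves=[[-0.17,0.1,0,0,0],[-0.16,0.09,0,0,0],[-0.19,0.05,0,0,0],[-0.18,0.05,0,0,0],[-0.19,-0.04,0,0,0],[-0.18,-0.03,0,0,0],[-0.15,-0.11,0,0,0],[-0.15,-0.12,0,0,0],[-0.22,-0.23,0,0,0],[-0.16,-0.25,0,0,0]])

```text
t: 19.2
ee_pos: [0.5354, -0.3457, 0.1965]
ee_rot: [[0.144, 0.99, 0.0], [0.99, -0.144, -0.0], [-0.0, 0.0, -1.0]]
force: [-0.8, -0.6, -1.7]
opening: 0.189
finger_force: 60.0
```

Emit:
drive_tool(moves=[[-0.11,-0.25,0,0,0],[-0.08,-0.26,0,0,0],[0,-0.27,0,0,0],[0.07,-0.27,0,0,0],[0.13,-0.23,0,0,0],[0.14,-0.25,0,0,0],[0.2,-0.27,0,0,0],[0.29,-0.22,0,0,0],[0.18,0,0,0,0],[0.18,0,0,0,0]])

```text
t: 20.03
ee_pos: [0.4806, -0.3061, 0.1968]
ee_rot: [[0.144, 0.99, 0.001], [0.99, -0.144, -0.0], [-0.0, 0.001, -1.0]]
force: [0.9, -0.3, -0.6]
opening: 0.187
finger_force: 60.1
```

```bash
python3 - <<'E'
from stir import *
s=status.state(); c=cur(); print(c,s['force'],s['finger_force']); print('blade exp', (c[:3]+rot(c[3])@ORG/1000-np.r_[B,0])*1000); paddle()
P=grab('side'); W=cv2.imread('pics/side0.png'); d=np.hstack([cv2.resize(i[270:400,270:400],(400,400),interpolation=cv2.INTER_CUBIC) for i in (W,P['color'])]); cv2.imwrite('pics/c6.png',d)
E
```

```text
[ 0.48061748 -0.30606816  0.19681657  1.426356  ] [ 0.89857106 -0.25472369 -0.6475903 ] 60.05733118392527
blade exp [-39.54367577  11.64127395  64.8165726 ]
paddle missing {'scene': [{'point': [247.0, 214.1], 'conf': 0.81}, {'point': [259.5, 329.2], 'conf': 0.3}], 'side': []}
```

View pics/c6.png

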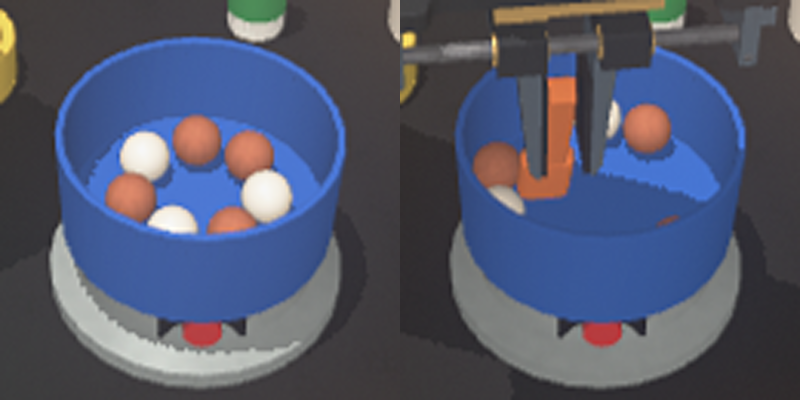

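Emit:
drive_tool(moves=[[0,0.15,0,0,0],[0,0.25,0,0,0],[0,0.3,0,0,0],[-0.05,0.3,0,0,0],[-0.05,0.2,-0.1,0,0],[0,0.1,-0.3,0,0],[0,0,-0.5,0,0],[0,0,-0.6,0,0],[0,0,-0.6,0,0],[0,0,-0.6,0,0]])

```text
t: 21.12
ee_pos: [0.5188, -0.3155, 0.2791]
ee_rot: [[0.144, 0.99, 0.0], [0.99, -0.144, -0.0], [-0.0, 0.0, -1.0]]
force: [-0.7, -0.1, -1.4]
opening: 0.189
finger_force: 60.0
```

Emit:
drive_tool(moves=[[0,0,-0.5,0,0],[-0.2,0,-0.3,0,0],[-0.4,0,-0.1,0,0],[-0.6,0,0,0,0],[-0.6,0,0,0,0],[-0.4,0,0,0,0],[-0.2,0,0,0,0],[0,0,0,0,0],[0,0,0,0,0],[0,0,0,0,0]])

```text
t: 21.95
ee_pos: [0.5083, -0.3862, 0.3043]
ee_rot: [[0.144, 0.99, -0.0], [0.99, -0.144, 0.0], [0.0, -0.0, -1.0]]
force: [-0.0, 0.7, -0.5]
opening: 0.188
finger_force: 60.0
```

```bash
python3 - <<'E'
from stir import *
np.set_printoptions(precision=3,suppress=True)
s=status.state(); c=cur(); print(c,s['force']); paddle()
P={n:grab(n) for n in('scene','side')}; 
for f in ('0','n'):
  for n in P:
    im=cv2.imread('pics/%s0.png'%n) if f=='0' else P[n]['color']
    h=cv2.cvtColor(im,cv2.COLOR_BGR2HSV); m=np.zeros(im.shape[:2],np.uint8)
    t=np.linspace(0,2*np.pi,60); poly=proj(P[n],np.c_[B[0]+.077*np.cos(t),B[1]+.077*np.sin(t),0*t+.112]).astype(np.int32); cv2.fillPoly(m,[poly],255)
    nb=cv2.bitwise_and(m,cv2.bitwise_not(cv2.inRange(h,(100,90,20),(130,255,255))))
    k,lab,st,ce=cv2.connectedComponentsWithStats(nb); print(f,n,[(st[i,4],(onz(P[n],ce[i],.07)[:2]-B).round(3).tolist()) for i in range(1,k) if st[i,4]>15])
a=cv2.resize(P['scene']['color'][165:265,185:285],(400,400),interpolation=cv2.INTER_CUBIC); b=cv2.resize(P['side']['color'][250:400,260:410],(400,400),interpolation=cv2.INTER_CUBIC); cv2.imwrite('pics/c7.png',np.hstack([a,b]))
E
```

```text
[ 0.508 -0.386  0.304  1.426] [-0.038  0.689 -0.492]
origin rel tool [ 112.5    0.9 -135.4] grip rel [ 37.9  -0.9 -10.1] len 145.8 lean 0.537 side -0.014 world origin [ 0.524 -0.275  0.169]
0 scene [(np.int32(255), [-0.027, 0.022]), (np.int32(337), [0.003, -0.024])]
0 side [(np.int32(215), [0.004, 0.042]), (np.int32(511), [-0.035, 0.013]), (np.int32(540), [0.025, -0.003])]
n scene [(np.int32(219), [-0.057, 0.015]), (np.int32(277), [-0.005, -0.054])]
n side [(np.int32(771), [0.035, 0.065]), (np.int32(43), [0.089, 0.065]), (np.int32(221), [-0.057, 0.031])]
```

View pics/c7.png

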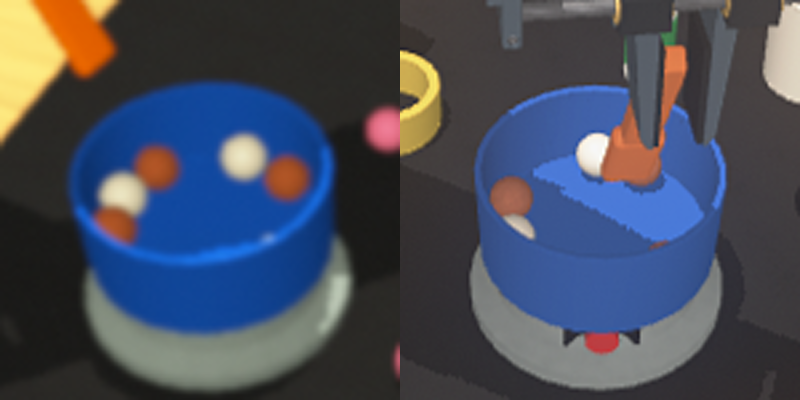

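```bash
python3 - <<'E'
from stir import *
np.set_printoptions(precision=3,suppress=True)
p=grab('wrist'); im=p['color']; g=cv2.cvtColor(im,cv2.COLOR_BGR2HSV)
t=np.linspace(0,2*np.pi,60); m=np.zeros(im.shape[:2],np.uint8); cv2.fillPoly(m,[proj(p,np.c_[B[0]+.083*np.cos(t),B[1]+.083*np.sin(t),0*t+.115]).astype(np.int32)],255)
print('rim px',proj(p,[[B[0],B[1]+s*.078,.115] for s in(-1,1)]+[[B[0]+s*.078,B[1],.115] for s in(-1,1)]).round())
red=cv2.inRange(g,(2,80,40),(14,215,255))&m; wh=cv2.inRange(g,(0,0,110),(180,80,255))&m; orr=cv2.inRange(g,(4,216,60),(20,255,255))&m
for nm,k in(('red',red),('white',wh),('orange',orr)):
    n,l,st,ce=cv2.connectedComponentsWithStats(k)
    print(nm,[(int(st[i,4]),ce[i].round().tolist(),((onz(p,ce[i],.07)[:2]-B)*1000).round().tolist()) for i in range(1,n) if st[i,4]>40])
for q in('bead0_center','bead1_center'):
    print(q,[(np.round(x['point']).tolist(),round(x['conf'],2),((onz(p,x['point'],.07)[:2]-B)*1000).round().tolist()) for x in eyes.landmark_of(q,p)])
E
```

```text
rim px [[334. 120.]
 [310. -69.]
 [239.  45.]
 [407.  18.]]
red [(250, [352.0, 5.0], [35.0, 32.0]), (739, [260.0, 20.0], [-60.0, 32.0]), (631, [350.0, 95.0], [23.0, -52.0]), (435, [293.0, 103.0], [-39.0, -51.0])]
white [(722, [259.0, 59.0], [-67.0, -4.0]), (86, [327.0, 96.0], [-2.0, -50.0]), (92, [357.0, 116.0], [28.0, -75.0])]
orange [(1035, [318.0, 113.0], [-13.0, -65.0])]
bead0_center [([468.0, 7.0], 0.97, [152.0, 13.0]), ([161.0, 39.0], 0.75, [-165.0, 30.0])]
bead1_center []
```

```bash
cat >> h.py <<'E'
OR=np.array([107,0,-132.]); nrm=np.array([np.cos(.62),0,np.sin(.62)])
def ins(l,off=5,y=-2): return tl(pf+l*ax+off*nrm-OR+np.array([0,y,0]))
E
python3 - <<'E'
from h import *
print(ins(160),ins(28), (pf+28*ax+5*nrm-OR))
a=ins(160)
plan([a+(26,)],0)
E
```

```text
(np.float64(0.5298704820448579), np.float64(0.08223729614727032), np.float64(0.300125728868692), np.float64(1.426)) (np.float64(0.5409371087294648), np.float64(0.15813133111572442), np.float64(0.19269377258923748), np.float64(1.426)) [-59.19959221   0.         192.69377259]
[[0.82,-0.08,0.01,0.0,0],[0.82,-0.08,0.01,0.0,0],[0.82,-0.08,0.0,0.0,0],[0.82,-0.08,0.01,0.0,0],[0.82,-0.09,0.01,0.0,0],[0.82,-0.08,0.01,0.0,0],[0.82,-0.08,0.0,0.0,0],[0.82,-0.08,0.01,0.0,0],[0.82,-0.08,0.01,0.0,0],[0.81,-0.08,0.01,0.0,0]]
[[0.82,-0.08,0.01,0.0,0],[0.82,-0.08,0.0,0.0,0],[0.82,-0.08,0.01,0.0,0],[0.82,-0.09,0.01,0.0,0],[0.82,-0.08,0.01,0.0,0],[0.82,-0.08,0.0,0.0,0],[0.82,-0.08,0.01,0.0,0],[0.82,-0.08,0.01,0.0,0],[0.82,-0.08,0.01,0.0,0],[0,0,0,0,0]]
end [0.5299 0.0822 0.3    1.4262] rows 20
```

Emit:
drive_tool(moves=[[0.3,-0.04,0,0,0],[0.6,-0.06,0,0,0],[0.88,-0.08,0.01,0,0],[0.88,-0.08,0.01,0,0],[0.88,-0.08,0.01,0,0],[0.88,-0.09,0.01,0,0],[0.88,-0.09,0.01,0,0],[0.88,-0.09,0.01,0,0],[0.88,-0.09,0.01,0,0],[0.88,-0.09,0.01,0,0]])

```text
t: 23.33
ee_pos: [0.5185, -0.145, 0.3021]
ee_rot: [[0.144, 0.99, 0.0], [0.99, -0.144, 0.0], [0.0, 0.0, -1.0]]
force: [0.6, -1.5, -1.7]
opening: 0.187
finger_force: 60.0
```

Emit:
drive_tool(moves=[[0.88,-0.09,0.01,0,0],[0.88,-0.09,0.01,0,0],[0.88,-0.09,0.01,0,0],[0.88,-0.09,0.01,0,0],[0.88,-0.09,0.01,0,0],[0.88,-0.09,0.01,0,0],[0.88,-0.09,0,0,0],[0.8,-0.08,0,0,0],[0.4,-0.03,0,0,0],[0.25,-0.02,0,0,0]])

```text
t: 24.17
ee_pos: [0.5288, 0.0836, 0.3004]
ee_rot: [[0.142, 0.99, 0.0], [0.99, -0.142, 0.0], [0.0, 0.0, -1.0]]
force: [-0.3, 0.8, -1.5]
opening: 0.191
finger_force: 60.0
```

```bash
python3 - <<'E'
from h import *
np.set_printoptions(precision=4,suppress=True)
c=cur(); print(c,((c[:3]-[S[0],S[1],0])@rot(S[2]))*1000); P={n:grab(n) for n in('scene','side')}
for q in ('paddle','paddle_grip','pocket_floor'):
  r={n:eyes.landmark_of(q,P[n]) for n in P}; print(q,{n:[(x['point'],round(x['conf'],2)) for x in r[n][:2]] for n in P})
# orange mask extremes + model search over lean/offset by mask overlap
M={}
for n in P:
    h=cv2.cvtColor(P[n]['color'],cv2.COLOR_BGR2HSV); M[n]=cv2.inRange(h,(4,150,90),(17,255,255))
def sil(n,lean,o):
    R=rot(c[3]); E=c[:3]+R@(o/1000); a=np.array([-np.sin(lean),0,np.cos(lean)]); t=np.array([np.cos(lean),0,np.sin(lean)]); m=np.zeros((480,640),np.uint8)
    for l0,l1,w in((0,70,15),(70,165,10)):
        pts=[E+R@((l*a+s*w*np.array([0,1,0])+k*7*t)/1000) for l in(l0,l1) for s in(-1,1) for k in(-1,1)]
        cv2.fillConvexPoly(m,cv2.convexHull(proj(P[n],pts).astype(np.float32)).round().astype(np.int32),255)
    return m
best=[]
for lean in np.arange(.36,.74,.03):
  for dx in range(95,126,3):
    for dz in range(-145,-118,3):
     for dy in (-3,0,3):
      s=0
      for n in P:
        m=sil(n,lean,np.array([dx,dy,dz])); u=proj(P[n],c[:3])[0].astype(int)
        k=np.zeros_like(m); k[u[1]-15:u[1]+110,u[0]-45:u[0]+80]=255; A=M[n]&k
        s+=np.count_nonzero(A&m)/np.count_nonzero(A|m)
      best.append((s,lean,dx,dy,dz))
best.sort(reverse=True); print(np.array(best[:6]))
E
```

```text
[0.5288 0.0836 0.3004 1.4281] [-134.7207   -0.7578  300.3622]
paddle {'scene': [([389.9, 239.2], 0.65), ([501.7, 349.3], 0.61)], 'side': []}
paddle_grip {'scene': [([364.6, 189.9], 0.87), ([212.0, 212.9], 0.25)], 'side': [([291.6, 140.3], 0.86)]}
pocket_floor {'scene': [([415.9, 291.3], 0.78), ([260.7, 324.3], 0.69)], 'side': []}
[[   1.4892    0.54    101.        0.     -121.    ]
 [   1.4703    0.51     95.        0.     -121.    ]
 [   1.4553    0.51     98.        0.     -124.    ]
 [   1.452     0.54     98.        0.     -121.    ]
 [   1.4512    0.54     95.        3.     -121.    ]
 [   1.4498    0.57    101.        3.     -121.    ]]
```

```bash
python3 - <<'E'
from h import *
plan([ins(90)+(14,),ins(31)+(8,)],0)
print(ins(31))
E
```

```text
[[0.23,0.0,0.32,-0.0,0],[0.24,0.0,0.32,-0.0,0],[0.23,0.0,0.31,-0.0,0],[0.24,0.0,0.32,-0.01,0],[0.23,0.0,0.32,0.0,0],[0.23,0.0,0.32,0.0,0],[0.14,0.0,0.2,0.0,0],[0.15,0.0,0.2,0.0,0],[0.14,0.0,0.2,0.0,0],[0.14,0.0,0.2,0.0,0]]
[[0.15,0.0,0.2,0.0,0],[0.14,0.0,0.2,0.0,0],[0.14,0.0,0.2,0.0,0],[0.15,0.0,0.2,0.0,0],[0,0,0,0,0],[0,0,0,0,0],[0,0,0,0,0],[0,0,0,0,0],[0,0,0,0,0],[0,0,0,0,0]]
end [0.5406 0.1566 0.195  1.4262] rows 20
(np.float64(0.5406855944866328), np.float64(0.15640646668462319), np.float64(0.19513540795922507), np.float64(1.426))
```

Emit:
drive_tool(moves=[[0.23,0,0.32,0,0],[0.24,0,0.32,0,0],[0.23,0,0.31,0,0],[0.24,0,0.32,-0.01,0],[0.23,0,0.32,0,0],[0.23,0,0.32,0,0],[0.14,0,0.2,0,0],[0.15,0,0.2,0,0],[0.14,0,0.2,0,0],[0,0,0,0,0]])

```text
t: 25.4
ee_pos: [0.5371, 0.1365, 0.2239]
ee_rot: [[0.143, 0.99, -0.001], [0.99, -0.143, -0.0], [-0.0, -0.001, -1.0]]
force: [-0.3, -0.8, -1.3]
opening: 0.187
finger_force: 60.0
```

```bash
python3 - <<'E'
from h import *
np.set_printoptions(precision=4,suppress=True)
c=cur(); s=status.state(); print(c,((c[:3]-[S[0],S[1],0])@rot(S[2]))*1000,s['force'],s['wrist_torque'],s['opening']); print(ins(67))
plan([ins(31)+(7,)],0)
E
```

```text
[0.5371 0.1365 0.2239 1.4278] [-81.1696  -1.2853 223.8512] [-0.2653 -0.8116 -1.2509] [-0.0931 -0.0365  0.0175] 0.18659349378233578
(np.float64(0.5376674235726491), np.float64(0.13570809351140845), np.float64(0.2244350323990763), np.float64(1.426))
[[0.11,0.0,0.16,0.0,0],[0.11,0.01,0.16,0.0,0],[0.12,0.0,0.16,0.01,0],[0.11,0.01,0.16,-0.0,0],[0.11,0.0,0.16,0.0,0],[0.11,0.0,0.16,0.0,0],[0,0,0,0,0],[0,0,0,0,0],[0,0,0,0,0],[0,0,0,0,0]]
end [0.5405 0.1563 0.1951 1.4266] rows 10
```

No contact so far; continue to the limit set by the bar, then a few mm straight down.

Emit:
drive_tool(moves=[[0.11,0,0.16,0,0],[0.11,0.01,0.16,0,0],[0.12,0,0.16,0,0],[0.11,0.01,0.16,0,0],[0.11,0,0.16,0,0],[0.11,0,0.16,0,0],[0,0,0.08,0,0],[0,0,0.08,0,0],[0,0,0,0,0],[0,0,0,0,0]])

```text
t: 26.23
ee_pos: [0.5409, 0.1557, 0.1914]
ee_rot: [[0.143, 0.99, -0.0], [0.99, -0.143, -0.0], [-0.0, -0.0, -1.0]]
force: [0.3, 0.8, -1.6]
opening: 0.186
finger_force: 60.0
```

```bash
python3 - <<'E'
from h import *
np.set_printoptions(precision=4,suppress=True)
c=cur(); s=status.state(); print(c,((c[:3]-[S[0],S[1],0])@rot(S[2]))*1000,s['force'],s['wrist_torque'],s['opening'])
E
```

```text
[0.5409 0.1557 0.1914 1.4274] [-61.6041  -2.2756 191.4277] [ 0.281   0.7952 -1.6242] [-0.0843 -0.0963  0.0124] 0.18619382523104816
```

Emit:
drive_tool(moves=[[0,0,0.08,0,0],[0,0,0.08,0,0],[0,0,0,0,0],[0,0,0,0,45],[0,0,0,0,45],[0,0,0,0,45],[0,0,0,0,45],[0,0,0,0,45],[0,0,0,0,45],[0,0,0,0,45]])

```text
t: 27.07
ee_pos: [0.5409, 0.1558, 0.1867]
ee_rot: [[0.143, 0.99, 0.0], [0.99, -0.143, 0.0], [0.0, 0.0, -1.0]]
force: [-0.7, 0.3, -0.2]
opening: 0.496
finger_force: 0.0
```

```bash
cat > chk.py <<'E'
from h import *
np.set_printoptions(precision=4,suppress=True)
c=cur(); s=status.state(); print(((c[:3]-[S[0],S[1],0])@rot(S[2]))*1000,s['force'],s['opening'],s['finger_force'])
for n in('scene','side'):
    p=grab(n); a=cv2.imread('pics/%s0.png'%n)
    f=lambda i:cv2.inRange(cv2.cvtColor(i,cv2.COLOR_BGR2HSV),(4,150,90),(17,255,255))
    u=proj(p,st2w(pf+110*ax,S))[0].astype(int); sl=np.s_[u[1]-35:u[1]+55,u[0]-30:u[0]+35]
    for t,i in(('start',a),('now',p['color'])):
        m=f(i)[sl]; ys,xs=np.nonzero(m); print(n,t,len(ys),(xs.min()+u[0]-30,xs.max()+u[0]-30,ys.min()+u[1]-35,ys.max()+u[1]-35, xs.mean()+u[0]-30, ys.mean()+u[1]-35) if len(ys) else '')
E
python3 chk.py
```

```text
[-61.5071  -2.2925 186.6904] [-0.6726  0.3121 -0.2221] 0.4956521286081884 0.0
scene start 316 (np.int64(390), np.int64(412), np.int64(248), np.int64(281), np.float64(400.623417721519), np.float64(266.0759493670886))
scene now 316 (np.int64(389), np.int64(412), np.int64(248), np.int64(281), np.float64(400.68037974683546), np.float64(266.05379746835445))
side start 140 (np.int64(289), np.int64(297), np.int64(175), np.int64(194), np.float64(292.62142857142857), np.float64(185.12857142857143))
side now 162 (np.int64(288), np.int64(297), np.int64(175), np.int64(194), np.float64(292.62345679012344), np.float64(184.17283950617283))
```

Emit:
drive_tool(moves=[[-0.2,0,0,0,45],[-0.4,0,0,0,45],[-0.6,0,0,0,45],[-0.6,0,0,0,45],[-0.6,0,-0.3,0,45],[-0.4,0,-0.5,0,45],[-0.2,0,-0.5,0,45],[0,0,-0.3,0,45],[0,0,0,0,45],[0,0,0,0,45]])

```text
t: 28.0
ee_pos: [0.5281, 0.0666, 0.2347]
ee_rot: [[0.143, 0.99, 0.001], [0.99, -0.143, 0.0], [0.0, 0.001, -1.0]]
force: [0.5, 0.6, -0.6]
opening: 0.497
finger_force: 0.0
```

```bash
python3 chk.py; python3 -c "
from plant import workorder; print(workorder.finish_job())"
```

```text
[-151.6106   -2.4805  234.6825] [ 0.4843  0.5993 -0.5713] 0.4965718494693381 0.0
scene start 316 (np.int64(390), np.int64(412), np.int64(248), np.int64(281), np.float64(400.623417721519), np.float64(266.0759493670886))
scene now 315 (np.int64(390), np.int64(412), np.int64(248), np.int64(281), np.float64(400.71746031746034), np.float64(266.0825396825397))
side start 140 (np.int64(289), np.int64(297), np.int64(175), np.int64(194), np.float64(292.62142857142857), np.float64(185.12857142857143))
side now 143 (np.int64(288), np.int64(297), np.int64(175), np.int64(194), np.float64(292.7132867132867), np.float64(185.1958041958042))
the job is handed in; nothing more can be done
None
```

I took out the paddle, stirred the bowl clockwise for two full turns, put the paddle back in its pocket leaning as it was, and handed the job in at about 28 s; no verdict came back, and I could not see every bead clearly, though those in view lay along the wall, away from where they started.

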